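# Assemble the eluent filter tower

## Task

Assemble the solvent filter on the vacuum port, from the bottom up: seat the aluminium filter base in the port's collar, put the white filter cartridge in the recess of the base, stand the taller of the two steel funnels over the cartridge on the base, and close the funnel with the grey cover. Every part sits upright and fully home before the next goes on. Leave the short funnel, the bottle, the jar and the timer where they are.

Things in the scene. Friction and masses are not known exactly. Their poses are not given: they have to be found in the camera images.
- port: Vacuum port, fixed: round grey housing 100 mm in diameter, 25 mm high, on it a black collar (80 mm outside, 56 mm inside diameter, top 35 mm above the bench) and at the side, along its x, a brass hose fitting out to 75 mm from the axis. Inside the collar is an open round seat 10 mm deep, its floor 25 mm above the bench. Origin: centre of the underside, on the bench; z up.
- filter_base: Filter base, loose, aluminium, 40 mm high, about 160 g: foot 50 mm in diameter and 14 mm high (lower edge chamfered 3 mm), above it a straight body 62 mm in diameter. In its top a recess 52 mm in diameter, 8 mm deep (floor 32 mm above the underside). The foot rests on the floor of the port's seat. Origin: centre of the underside; z up; starts upright.
- cartridge: Filter cartridge, loose, solid white ceramic disc 46 mm in diameter and 26 mm high, upper edge chamfered 4 mm, lower edge 2 mm, with a thin grey round membrane on top. It fits the recess of the filter base and stands 18 mm proud of it. About 80 g. Origin: centre of the underside; z up (the grey face up); stands so at the start.
- tall_funnel: Tall funnel, loose, straight steel tube open at both ends, 62 mm outside and 54 mm inside diameter, 85 mm high, with a thin dark line round it in its lower third. It goes over the cartridge and stands on the rim of the filter base. About 160 g. Origin: centre of the lower end; z up; stands upright at the start.
- short_funnel: Short funnel, not needed, to be left alone: the same steel tube, 62 mm outside and 54 mm inside diameter, but only 40 mm high. Origin: centre of the lower end; z up.
- cover: Cover, loose, grey plastic, about 60 g: plug below 46 mm in diameter and 8 mm high, flange 66 mm in diameter (8 to 13 mm above the underside), round grip knob 22 mm in diameter (13 to 33 mm). It stands on its plug at the start. The plug goes into the funnel's mouth, the flange rests on the funnel's rim. Origin: centre of the plug's underside; z up.
- amber_bottle: Bystander: loose amber bottle, 54 mm in diameter, 110 mm high, blue cap. Origin: centre of the underside.
- white_jar: Bystander: loose white jar, 60 mm in diameter, 75 mm high, red cap. Origin: centre of the underside.
- timer: Bystander: loose flat black bench timer, 60 x 75 x 18 mm. Origin: centre of the underside.
Things that resemble listed ones, but are neither listed nor needed, are in the scene too. What is shaped like the filter_base but blue is not meant.

How it is judged:
On the way, in this order (a step that is already met when the one before it is completed fails the run):
1. the filter base is home in the port (horizontal distance between filter_base and port below 0.006 m and z of filter_base in the frame of port between 0.021 and 0.029 m and angle between filter_base's own z axis and vertical below 0.07 rad), for 0.2 s.
2. the cartridge is home in the base (horizontal distance between cartridge and filter_base below 0.006 m and z of cartridge in the frame of filter_base between 0.028 and 0.036 m and angle between cartridge's own z axis and vertical below 0.07 rad), for 0.2 s.
3. the tall funnel stands over the cartridge on the base (horizontal distance between tall_funnel and filter_base below 0.009 m and z of tall_funnel in the frame of filter_base between 0.036 and 0.044 m and angle between tall_funnel's own z axis and vertical below 0.07 rad), for 0.2 s.
4. the cover is on the funnel (horizontal distance between cover and tall_funnel below 0.008 m and z of cover in the frame of tall_funnel between 0.073 and 0.081 m and angle between cover's own z axis and vertical below 0.07 rad), for 0.2 s.
At the end, for the whole second after the job is handed in: Base in the port's seat (axes within 6 mm), cartridge in the base's recess (6 mm), tall funnel on the base's rim around the cartridge (9 mm), cover plugged into the funnel (8 mm); each within 4 mm of its home height and 4 degrees of upright, released and at rest (all of step 1 and all of step 2 and all of step 3 and all of step 4 and linear speed of each of filter_base, cartridge, tall_funnel, cover below 0.02 m/s and angular speed of each of filter_base, cartridge, tall_funnel, cover below 0.2 rad/s); the robot touches nothing.
It fails at once if the short funnel is moved more than 25 mm or tipped (distance of short_funnel from where it was at the start of the episode above 0.025 m or angle between short_funnel's own z axis and vertical above 0.35 rad).
It fails at once if the amber bottle is moved more than 25 mm or tipped (distance of amber_bottle from where it was at the start of the episode above 0.025 m or angle between amber_bottle's own z axis and vertical above 0.35 rad).
It fails at once if the white jar is moved more than 25 mm or tipped (distance of white_jar from where it was at the start of the episode above 0.025 m or angle between white_jar's own z axis and vertical above 0.35 rad).
It fails at once if the timer is moved more than 25 mm or tipped (distance of timer from where it was at the start of the episode above 0.025 m or angle between timer's own z axis and vertical above 0.35 rad).
It also fails if it takes over 102 s, if anything falls off the work surface, if the arm or the gripper's body presses on something with over 40 N, if the wrist force passes 120 N, or if a joint passes its speed limit or range.

## Robot

A 6-joint arm with a two-finger parallel gripper is mounted at the origin on the work surface. World frame = base frame: x ahead of the robot, y to its left, z up, the work surface at z = 0. Lengths are in m, angles in rad, forces in N, time in s.
With the tool pointing down it reaches from about 0.25 to 0.725 m from the base axis. Payload 4 kg.
Tool frame: the origin (TCP) lies midway between the tips of the shut fingers; the grasp point (between the pads) lies 19 mm behind it; z points along the fingers, y is the line along which they close (so a half turn about z gives the same grasp; the last joint's range is limited). The gripper opens to 85 mm and grips with 20 to 120 N. Pads are 22 mm wide; open, the fingers measure 114 mm over their backs; the gripper's body (76 mm by 85 mm) begins 54 mm behind the grasp point. The pads swing forward as they close: fully open they stand 13 mm farther back than shut.
Start: joints at [1.25, 0.241, 0.005, 1.335, 0, 1.571], TCP at [0.158, 0.474, 0.231] pointing down, gripper open.
Joint ranges: [-2.72, 2.72], [-1.05, 1.87], [-1.09, 1.28], [-1.99, 2.15], [-1.42, 1.44], [-3.14, 3.14]. Speed limits (rad/s): [2.79, 2.79, 3.14, 3.14, 3.14, 3.14].

## Interface

Orientations are given as a unit quaternion [x, y, z, w].
In Python, from workcell import get_obs, camera, job_done, silhouettes gives the robot as it stands. The module is installed in compiled form; this text tells all that it offers.
- The arm moves only by the tool drive_tool, never from a script. Its argument "increments" is a list of rows, each a list of 3 entries, a list of its own where there are three numbers: the shift along the world's x, y, z in mm, then the turn, a rotation vector about the world's x, y, z in degrees, then the opening, from 0 (shut) to 1 (fully open). A call has 1 to 8 rows; each row shifts and turns the commanded pose from where the row before left it; what a row does not reach is not made up. A row lasts 1/12 s, in which the tool goes at most 41.7 mm and 7.16 degrees, less where a joint would pass 70% of its speed; a pose out of reach is approached as far as the arm can. A call is refused whole if a number of a shift passes 41.7 or a number of a turn 7.16, either way. A call with a gripper value outside its range is refused whole. The fingers move at their own pace and stop on an object; the grip force is fixed at half the most. Time passes only in rows, so rows that do not move let the fingers close. It gives the time, the measured TCP pose, the force, the opening and the grip force at its end, in the units of the state.
- get_obs(): the state, without advancing time (a new reading comes with each control period).
- camera(name): name is "scene" or "top"; returns a dict with "image" (400x640x3 uint8, red, green, blue), "K" (3x3 intrinsics, pixels), "view" (4x4, takes a point from world to camera coordinates). Camera axes: x right, y down, z forward; pixel columns grow to the right and rows downward; lengths in m; the calibration is good to about 2 mm. A picture is of the moment at which its call begins. There is no depth.
- job_done(): hands the job in; it is judged then, once.
Trained networks look in a picture, given as the dict that the camera call returned (one of the last four; its "shot" number tells which), for a name from the list of things; names that differ only in an ending like _2 or _b are one class to them, and where a whole thing is asked for, a point or a joint stands for the part that bears it (a point fixed in the world has none). Each returns a list of dicts, best first, with "conf" (0 to 1); they miss things now and then, are a little off and sometimes report something else, mostly with a low value. They report only what shows in the picture. A call takes as long as a camera call. They do not tell look-alikes from the thing itself.
- silhouettes(query, picture): "region" (400x640 bool, what is visible of it) and "bbox" ([left, top, right, bottom] in pixels, round what is visible of it).
The state is a dict: "clock": time; "joint_pos": joint angles; "joint_vel": joint speeds; "tau": joint torques, N m; "eef_pos": TCP position; "tool_rot": TCP orientation; "ft_force": force on the tool from outside, world axes, zero at the start; "ft_torque": the same for the moment, N m; "grip_width": finger opening in m; "grasp_force": force on a finger pad.
Only numpy, scipy, OpenCV 4.12 (cv2) and the standard library are available. Lean on these libraries where they do the work, as an engineer would, in place of code of your own. Each camera call takes 0.05 s, during which the arm holds its last target. There are 200 camera calls.

## Working session

There is one attempt and no reset: what is moved stays moved. The work goes in short steps, Python scripts to look and compute and a tool call to move; the robot and the scene stay as the last step left them, time stands still between calls to the robot, and variables do not carry over. Pictures are saved under pics/ and viewed, at most 14 in all, crops included, and the job is handed in when it is done.

Besides the shell and the picture viewer there is one more tool, called after "Call:" by a JSON object that holds its "method" and its "body", one argument or row to a line. drive_tool: Moves the arm, as the interface text tells. Its arguments: {"type":"object","properties":{"increments":{"type":"array"}},"required":["increments"]}

```bash
mkdir -p pics
cat > h.py <<'E'
import numpy as np, cv2
from workcell import get_obs, camera, job_done, silhouettes
def save(p,n,crop=None,s=1):
    im=p["image"][:,:,::-1]
    if crop: l,t,r,b=crop; im=im[t:b,l:r]
    cv2.imwrite("pics/"+n,cv2.resize(im,None,fx=s,fy=s,interpolation=cv2.INTER_CUBIC))
def ray(p,uv,z):
    V=np.array(p["view"]);R,t=V[:3,:3],V[:3,3];c=-R.T@t
    d=R.T@np.linalg.inv(p["K"])@np.array([uv[0],uv[1],1.])
    return c+d*(z-c[2])/d[2]
def proj(p,X):
    V=np.array(p["view"]);q=np.array(p["K"])@(V[:3,:3]@np.asarray(X)+V[:3,3]);return q[:2]/q[2]
E
python3 - <<'E'
from h import *
np.set_printoptions(precision=3,suppress=True)
for n in ("top","scene"):
    p=camera(n); save(p,n+"0.png",s=1.25)
    V=p["view"];print(n,"cam",-V[:3,:3].T@V[:3,3],p["K"][0,0],"axis",V[2,:3])
    for q in "port filter_base cartridge tall_funnel short_funnel cover amber_bottle white_jar timer".split():
        for d in silhouettes(q,p):
            b=d["bbox"];print(q,round(d["conf"],2),b,ray(p,((b[0]+b[2])/2,(b[1]+b[3])/2),0.02)[:2])
o=get_obs();print(o["clock"],o["eef_pos"],o["tool_rot"],o["grip_width"])
E
```

```text
top cam [ 0.369 -0.021  1.402] 466.66731417836934 axis [ 0.126  0.017 -0.992]
port 0.62 [201.6, 207.9, 239.5, 245.8] [0.456 0.273]
filter_base 0.72 [263.2, 206.2, 285.3, 232.7] [0.481 0.114]
filter_base 0.68 [340.5, 202.7, 362.0, 224.6] [ 0.504 -0.114]
filter_base 0.63 [299.1, 208.0, 322.1, 227.7] [0.488 0.006]
filter_base 0.57 [288.8, 247.6, 313.4, 267.3] [0.371 0.031]
filter_base 0.17 [237.3, 156.7, 253.7, 171.6] [0.647 0.206]
cartridge 0.71 [241.6, 157.0, 252.8, 171.3] [0.647 0.201]
tall_funnel 0.92 [368.8, 161.9, 391.0, 187.7] [ 0.622 -0.199]
short_funnel 0.97 [385.0, 226.9, 409.1, 247.7] [ 0.436 -0.25 ]
cover 0.68 [303.4, 146.1, 323.2, 170.6] [0.669 0.002]
amber_bottle 0.64 [461.9, 212.7, 490.7, 233.5] [ 0.483 -0.483]
white_jar 0.67 [144.4, 205.1, 173.6, 229.0] [0.481 0.458]
timer 0.85 [181.6, 162.5, 217.0, 189.5] [0.608 0.344]
scene cam [1.166 0.644 0.853] 411.7055045902692 axis [-0.518 -0.525 -0.675]
port 0.65 [391.3, 230.3, 431.3, 260.0] [0.467 0.291]
filter_base 0.87 [320.5, 188.2, 340.9, 205.5] [0.488 0.005]
filter_base 0.64 [348.5, 202.4, 371.8, 223.7] [0.475 0.113]
filter_base 0.56 [350.7, 175.9, 370.5, 195.1] [0.382 0.031]
filter_base 0.51 [290.9, 169.2, 310.9, 189.1] [ 0.498 -0.12 ]
cartridge 0.65 [334.2, 257.4, 353.8, 277.9] [0.655 0.219]
tall_funnel 0.95 [243.1, 164.6, 261.1, 199.1] [ 0.619 -0.214]
tall_funnel 0.29 [379.1, 278.8, 409.3, 309.6] [0.625 0.358]
short_funnel 0.63 [278.5, 140.9, 298.1, 165.8] [ 0.436 -0.252]
cover 0.65 [272.6, 222.3, 295.7, 242.7] [0.687 0.022]
amber_bottle 0.57 [230.6, 110.4, 246.4, 138.8] [ 0.454 -0.517]
white_jar 0.84 [450.3, 262.8, 480.7, 300.5] [0.466 0.457]
timer 0.73 [379.8, 279.5, 408.9, 309.8] [0.626 0.359]
1.0 [0.158 0.474 0.231] [ 0.16   0.987 -0.    -0.   ] 0.08557383642268941
```

View pics/top0.png

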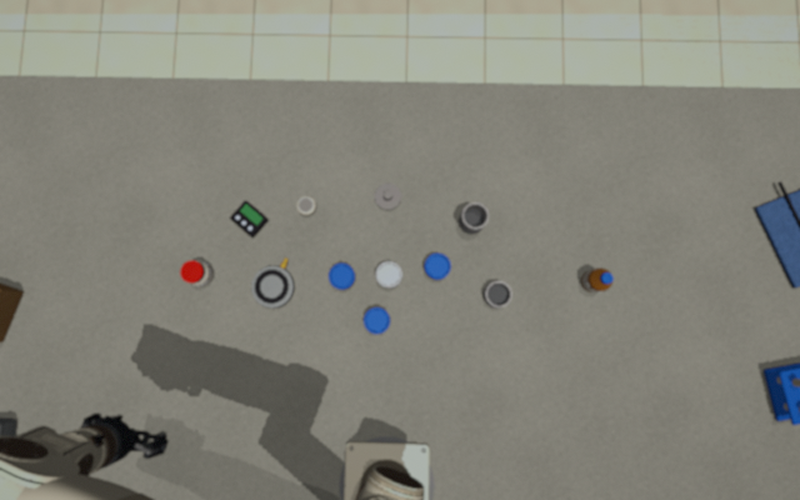

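Run:
```python
from h import *
p=camera("scene"); save(p,"sc.png",(220,130,500,320),2.8)
p=camera("top"); save(p,"tc.png",(190,140,420,280),3.4)
```

```text
(no output)
```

View pics/sc.png

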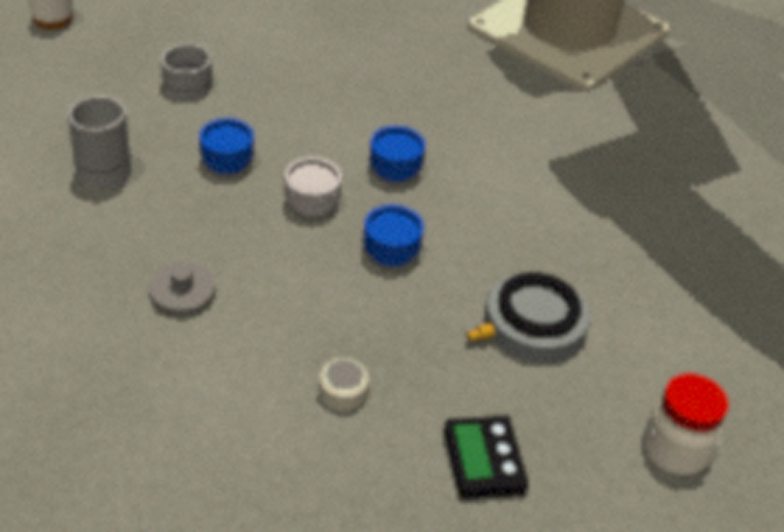

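View pics/tc.png

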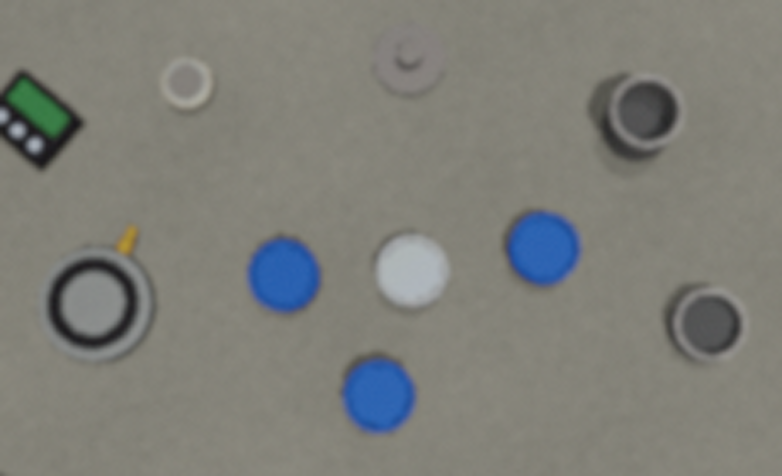

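In the top view (640 px frame), the filter-base look-alikes are three blue ones at (274,220), (351,214) and (301,256). The aluminium one at (311,219) is the one I want. The two funnels are tall at (380,172) and short at (398,237). The white disc with the grey face at (247,164) is the cartridge; the white jar has a red cap. The cover is at (310,158) and the port at (217,228). Next I'll fit the circles precisely.

```bash
cat >> h.py <<'E'
from scipy.optimize import minimize
M=dict(port=[(.04,.035),(.028,.035),(.05,.025)],filter_base=[(.031,.04),(.031,.014,)],cartridge=[(.023,.022),(.023,.002)],
 tall_funnel=[(.031,.085),(.031,0)],cover=[(.033,.013),(.033,.008)],short_funnel=[(.031,.04),(.031,0)])
A=np.linspace(0,2*np.pi,90,endpoint=False)
def circ(p,x,y,r,z): return np.array([proj(p,(x+r*np.cos(a),y+r*np.sin(a),z)) for a in A])
def hullfit(p,q,x0,z0=0):
    """xy such that the modelled outline's centroid meets the best silhouette near x0"""
    best=None
    for d in silhouettes(q,p):
        m=cv2.moments(d["region"].astype(np.uint8),True)
        if m["m00"]<20: continue
        c=np.array([m["m10"],m["m01"]])/m["m00"]
        e=np.hypot(*(c-proj(p,(*x0,z0+.02))))
        if best is None or e<best[0]: best=(e,c,m["m00"])
    if best is None or best[0]>15: return None
    def cen(x):
        pts=np.vstack([circ(p,*x,r,z0+z) for r,z in M[q]]).astype(np.float32)
        m=cv2.moments(cv2.convexHull(pts)); return np.array([m["m10"],m["m01"]])/m["m00"]
    return minimize(lambda x:((cen(x)-best[1])**2).sum(),x0,method="Nelder-Mead",options=dict(xatol=1e-4,fatol=1e-4)).x
def edgefit(p,x0,rings):
    """xy maximising the radial contrast along the given rings"""
    im=cv2.GaussianBlur(p["image"].astype(np.float32),(0,0),.7)
    def f(x):
        s=0
        for r,z in rings:
            v=[cv2.remap(im,circ(p,*x,r+d,z).astype(np.float32)[None],None,cv2.INTER_CUBIC)[0] for d in(-.003,.003)]
            s-=np.abs((v[1]-v[0]).mean(0)).sum()
        return s
    best=min((f((x0[0]+a,x0[1]+b)),a,b) for a in np.arange(-.008,.0081,.002) for b in np.arange(-.008,.0081,.002))
    r=minimize(f,(x0[0]+best[1],x0[1]+best[2]),method="Nelder-Mead",options=dict(xatol=1e-4,fatol=1e-3)); return r.x,-r.fun
E
python3 - <<'E'
from h import *
np.set_printoptions(precision=4,suppress=True)
I=dict(port=(.456,.273),filter_base=(.486,.005),cartridge=(.65,.205),tall_funnel=(.615,-.2),cover=(.672,.008))
R=dict(M); R["filter_base"]=[(.031,.04),(.026,.04)];R["cartridge"]=[(.023,.022),(.019,.026)];R["tall_funnel"]=[(.031,.085),(.027,.085)];R["cover"]=[(.033,.013)]
for n in("top","scene"):
    p=camera(n)
    for q,x0 in I.items():
        print(n,q,hullfit(p,q,x0),*edgefit(p,x0,R[q]))
E
```

```text
top port [0.4516 0.2764] [0.4493 0.2808] 402.2892150878906
top filter_base [0.4839 0.004 ] [0.4826 0.0055] 163.406494140625
top cartridge [0.6482 0.2077] [0.6465 0.2088] 78.52692413330078
top tall_funnel [ 0.6194 -0.1914] [ 0.6182 -0.1909] 136.8544921875
top cover [0.6777 0.0107] [0.6791 0.0121] 10.285320281982422
scene port [0.4648 0.2856] [0.4592 0.2847] 398.77313232421875
scene filter_base None [0.4947 0.0131] 139.7320556640625
scene cartridge [0.6497 0.2101] [0.6501 0.2095] 120.8262710571289
scene tall_funnel [ 0.6228 -0.1887] [ 0.6223 -0.1898] 80.6385726928711
scene cover [0.6787 0.014 ] [0.6784 0.0123] 32.170528411865234
```

Run:
```python
from h import *
np.set_printoptions(precision=4,suppress=True)
I=dict(port=(.455,.281),filter_base=(.487,.008),cartridge=(.648,.209),tall_funnel=(.620,-.19),cover=(.678,.012))
R=dict(M); R["filter_base"]=[(.031,.04),(.026,.04)];R["cartridge"]=[(.023,.022),(.019,.026)];R["tall_funnel"]=[(.031,.085),(.027,.085)];R["cover"]=[(.033,.013)]
tiles=[]
for n in("top","scene"):
    p=camera(n); row=[]
    for q,x0 in I.items():
        x,s=edgefit(p,x0,R[q]); print(n,q,x,s,*[edgefit(p,x0,[r])[0] for r in R[q]])
        c=proj(p,(*x,.02)).round().astype(int); l,t=c-22
        im=cv2.resize(p["image"][t:t+45,l:l+45,::-1],None,fx=3.5,fy=3.5,interpolation=cv2.INTER_CUBIC)
        for r,z in R[q]:
            pts=((circ(p,*x,r,z)-(l,t)+.5)*3.5-.5)
            cv2.polylines(im,[(pts*16).round().astype(np.int32)],True,(0,255,255),1,cv2.LINE_AA,4)
        row.append(im)
    tiles.append(np.hstack(row))
cv2.imwrite("pics/ov.png",np.vstack(tiles))
```

```text
top port [0.4493 0.2808] 402.2483215332031 [0.4491 0.2802] [0.4491 0.28  ] [0.4434 0.2722]
top filter_base [0.4826 0.0056] 163.90545654296875 [0.4831 0.0046] [0.4819 0.0092]
top cartridge [0.6465 0.2088] 78.13150787353516 [0.6475 0.2098] [0.6428 0.206 ]
top tall_funnel [ 0.6184 -0.1908] 136.8572998046875 [ 0.6077 -0.1831] [ 0.6188 -0.1912]
top cover [0.6791 0.0122] 10.259485244750977 [0.6791 0.0122]
scene port [0.4592 0.2848] 402.9157409667969 [0.458  0.2841] [0.4589 0.2846] [0.4522 0.2694]
scene filter_base [0.4945 0.0132] 139.78807067871094 [0.4868 0.0056] [0.4946 0.0129]
scene cartridge [0.6502 0.2095] 119.34127044677734 [0.6505 0.2098] [0.6577 0.2165]
scene tall_funnel [ 0.621  -0.1909] 81.01249694824219 [ 0.6297 -0.178 ] [ 0.6223 -0.1898]
scene cover [0.6878 0.0241] 63.97147750854492 [0.6878 0.0241]
```

View pics/ov.png

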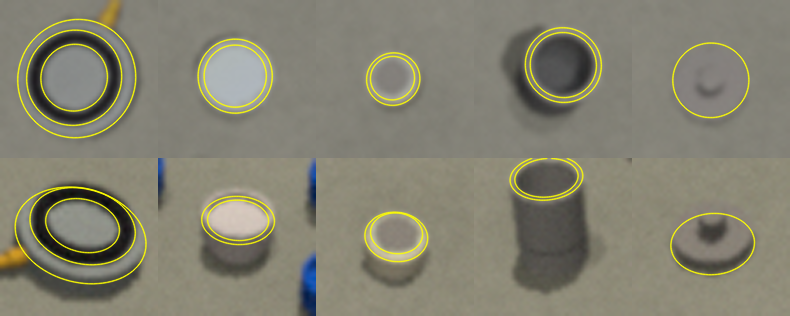

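```bash
cat >> h.py <<'E'
def mask(p,polys,box,S=8):
    """antialiased intersection of convex hulls in crop box"""
    l,t,r,b=box; m=None
    for P in polys:
        k=np.zeros(((b-t)*S,(r-l)*S),np.uint8)
        h=cv2.convexHull(((P-(l,t)+.5)*S-.5).astype(np.float32))
        cv2.fillConvexPoly(k,h.round().astype(np.int32),255); m=k if m is None else m&k
    return cv2.resize(m,(r-l,b-t),interpolation=cv2.INTER_AREA)/255.
def portfit(p,x0=(.453,.28)):
    c=proj(p,(*x0,.03)).astype(int); box=(c[0]-24,c[1]-20,c[0]+24,c[1]+20)
    g=cv2.cvtColor(p["image"],cv2.COLOR_RGB2GRAY)[box[1]:box[3],box[0]:box[2]].astype(float)
    def f(x):
        C=lambda r,z:circ(p,*x,r,z)
        blk=mask(p,[np.vstack([C(.04,.035),C(.04,.025)])],box); fl=mask(p,[C(.028,.035),C(.028,.025)],box)
        hs=mask(p,[np.vstack([C(.05,.025),C(.05,0)])],box)
        D=np.stack([cv2.GaussianBlur(v,(0,0),.6).ravel() for v in(blk,fl,hs,np.ones_like(hs))],1)
        w=np.linalg.lstsq(D,g.ravel(),rcond=None); return w[1][0]
    r=minimize(f,x0,method="Nelder-Mead",options=dict(initial_simplex=[x0,(x0[0]+.006,x0[1]),(x0[0],x0[1]+.006)],xatol=1e-4,fatol=1)); return r.x,r.fun
E
python3 - <<'E'
from h import *
for n in("top","scene"): print(n,portfit(camera(n)))
E
```

```text
top (array([0.44940535, 0.28129536]), np.float64(157018.1295774435))
scene (array([0.45377622, 0.28204179]), np.float64(641333.8850611729))
```

Call:
{"method": "drive_tool", "body": {
  "increments": [
    [[41,-41,0],[0,0,0],1],
    [[41,-41,0],[0,0,0],1],
    [[41,-41,0],[0,0,0],1],
    [[41,-41,0],[0,0,0],1],
    [[41,-41,0],[0,0,0],1],
    [[40,-41,0],[0,0,0],1],
    [[41,-41,0],[0,0,0],1],
    [[41,-41,0],[0,0,0],1]
  ]
}}

```text
clock: 2.57
eef_pos: [0.3941, 0.2368, 0.2316]
tool_rot: [0.16, 0.987, 0.0, 0.0]
ft_force: [0.2, 0.2, -0.5]
grip_width: 0.0855
grasp_force: 0.0
```

Call:
{"method": "drive_tool", "body": {
  "increments": [
    [[13,-33,-10],[0,0,0],1],
    [[13,-33,-10],[0,0,0],1],
    [[13,-33,-10],[0,0,0],1],
    [[13,-33,-10],[0,0,0],1],
    [[13,-33,-10],[0,0,0],1],
    [[13,-33,-10],[0,0,0],1],
    [[13,-34,-10],[0,0,0],1],
    [[0,0,0],[0,0,0],1]
  ]
}}

```text
clock: 3.23
eef_pos: [0.4849, 0.0011, 0.1595]
tool_rot: [0.163, 0.987, -0.001, -0.0]
ft_force: [0.9, 1.1, 0.6]
grip_width: 0.0852
grasp_force: 0.0
```

Call:
{"method": "drive_tool", "body": {
  "increments": [
    [[0,0,-35],[0,0,0],1],
    [[0,0,-35],[0,0,0],1],
    [[0,0,-20],[0,0,0],1],
    [[0,0,0],[0,0,0],1],
    [[0,0,0],[0,0,0],1]
  ]
}}

```text
clock: 3.65
eef_pos: [0.483, 0.0067, 0.0707]
tool_rot: [0.16, 0.987, -0.0, -0.001]
ft_force: [1.1, -0.3, 0.4]
grip_width: 0.0852
grasp_force: 0.0
```

Call:
{"method": "drive_tool", "body": {
  "increments": [
    [[1,0,-25],[0,0,0],1],
    [[0,0,-20],[0,0,0],1],
    [[0,0,-10],[0,0,0],1],
    [[0,0,-4],[0,0,0],1],
    [[0,0,0],[0,0,0],1],
    [[0,0,0],[0,0,0],1]
  ]
}}

```text
clock: 4.15
eef_pos: [0.4861, 0.0066, 0.0136]
tool_rot: [0.16, 0.987, 0.0, 0.001]
ft_force: [0.7, 0.7, 0.2]
grip_width: 0.0857
grasp_force: 0.0
```

Run:
```python
from h import *
p=camera("scene"); save(p,"g1.png",(270,130,400,230),5); print(get_obs()["eef_pos"])
```

```text
[0.48628608 0.0065365  0.01369612]
```

View pics/g1.png

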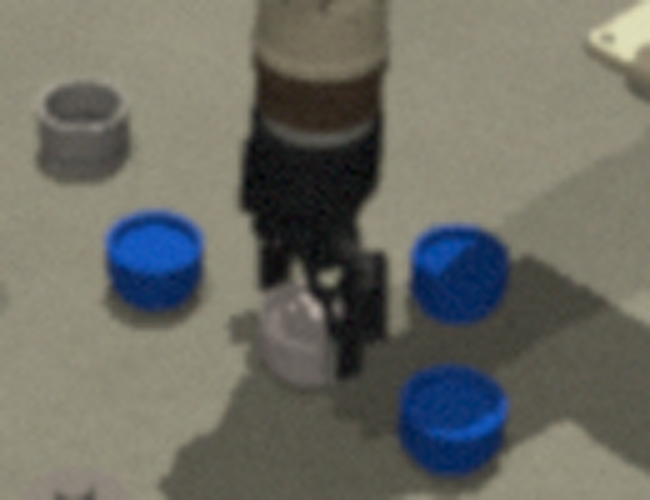

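The aluminium base sits between the fingers (picture px ~300,340), with the blue ones clear. I'll close on it.

Call:
{"method": "drive_tool", "body": {
  "increments": [
    [[-1,-1,-3],[0,0,0],0],
    [[0,0,0],[0,0,0],0],
    [[0,0,0],[0,0,0],0],
    [[0,0,0],[0,0,0],0],
    [[0,0,0],[0,0,0],0],
    [[0,0,0],[0,0,0],0]
  ]
}}

```text
clock: 4.7
eef_pos: [0.4846, 0.0054, 0.0103]
tool_rot: [0.16, 0.987, 0.0, 0.001]
ft_force: [-1.6, 0.0, 5.6]
grip_width: 0.0606
grasp_force: 64.8
```

Call:
{"method": "drive_tool", "body": {
  "increments": [
    [[0,0,10],[0,0,0],0],
    [[0,0,30],[0,0,0],0],
    [[0,0,35],[0,0,0],0],
    [[0,0,35],[0,0,0],0],
    [[0,0,0],[0,0,0],0],
    [[0,0,0],[0,0,0],0]
  ]
}}

```text
clock: 5.2
eef_pos: [0.486, 0.0054, 0.1221]
tool_rot: [0.16, 0.987, 0.001, 0.003]
ft_force: [0.2, 0.1, -1.2]
grip_width: 0.0603
grasp_force: 65.3
```

Call:
{"method": "drive_tool", "body": {
  "increments": [
    [[-4,34,0],[0,0,0],0],
    [[-4,34,0],[0,0,0],0],
    [[-4,35,0],[0,0,0],0],
    [[-4,35,0],[0,0,0],0],
    [[-4,35,0],[0,0,0],0],
    [[-4,35,0],[0,0,0],0],
    [[-5,34,0],[0,0,0],0],
    [[-5,34,0],[0,0,0],0]
  ]
}}

```text
clock: 5.87
eef_pos: [0.4482, 0.2822, 0.1175]
tool_rot: [0.16, 0.987, -0.001, -0.001]
ft_force: [1.6, 0.4, -0.5]
grip_width: 0.0606
grasp_force: 65.4
```

Call:
{"method": "drive_tool", "body": {
  "increments": [
    [[0,0,-20],[0,0,0],0],
    [[0,0,-15],[0,0,0],0],
    [[0,0,-10],[0,0,0],0],
    [[0,0,0],[0,0,0],0],
    [[0,0,0],[0,0,0],0],
    [[0,0,0],[0,0,0],0]
  ]
}}

```text
clock: 6.37
eef_pos: [0.4503, 0.281, 0.0745]
tool_rot: [0.16, 0.987, -0.0, -0.0]
ft_force: [0.5, -0.3, -0.6]
grip_width: 0.06
grasp_force: 65.5
```

Run:
```python
from h import *
ims=[]
for n,c in(("scene",(370,180,460,270)),("top",(165,175,255,265))):
    p=camera(n); im=p["image"][:,:,::-1].copy(); l,t,r,b=c
    im=cv2.resize(im[t:b,l:r],None,fx=4.4,fy=4.4,interpolation=cv2.INTER_CUBIC)
    e=get_obs()["eef_pos"]
    off=np.array([-.0018,-.0005]) if n=="top" else np.array([.0018,.0005])
    for (x,y,r_,z),col in(((e[0],e[1],.031,e[2]+.03),(0,255,255)),((e[0],e[1],.031,e[2]+.004),(0,255,255)),((e[0],e[1],.025,e[2]-.01),(0,255,0)),((.4516,.2817,.04,.035),(255,0,255)),((.4516,.2817,.028,.035),(255,0,255))):
        pts=((circ(p,x+off[0],y+off[1],r_,z)-(l,t)+.5)*4.4-.5)
        cv2.polylines(im,[(pts*16).round().astype(np.int32)],True,col,1,cv2.LINE_AA,4)
    ims.append(im)
cv2.imwrite("pics/pl1.png",np.hstack(ims)); print(e)
```

```text
[0.45083047 0.2813743  0.07520221]
```

View pics/pl1.png

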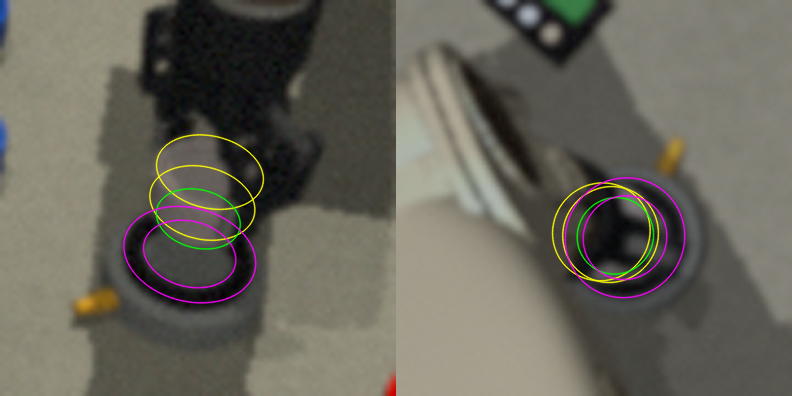

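The scene overlay matches: base foot at (200,230) over the collar at (190,255). I'll lower it.

Call:
{"method": "drive_tool", "body": {
  "increments": [
    [[1,0,-12],[0,0,0],0],
    [[0,0,-10],[0,0,0],0],
    [[0,0,-6],[0,0,0],0],
    [[0,0,-3],[0,0,0],0],
    [[0,0,-2],[0,0,0],0],
    [[0,0,0],[0,0,0],0]
  ]
}}

```text
clock: 6.97
eef_pos: [0.4508, 0.2812, 0.0409]
tool_rot: [0.16, 0.987, -0.0, -0.0]
ft_force: [0.5, -0.3, -0.1]
grip_width: 0.0602
grasp_force: 65.5
```

Call:
{"method": "drive_tool", "body": {
  "increments": [
    [[0,0,-2],[0,0,0],0],
    [[0,0,-2],[0,0,0],0],
    [[0,0,-1],[0,0,0],0],
    [[0,0,0],[0,0,0],0]
  ]
}}

```text
clock: 7.3
eef_pos: [0.4509, 0.2814, 0.0362]
tool_rot: [0.16, 0.987, -0.0, -0.0]
ft_force: [0.0, 0.0, -1.5]
grip_width: 0.0601
grasp_force: 65.5
```

Call:
{"method": "drive_tool", "body": {
  "increments": [
    [[0,0,-1],[0,0,0],0],
    [[0,0,-0.5],[0,0,0],0],
    [[0,0,0],[0,0,0],0]
  ]
}}

```text
clock: 7.55
eef_pos: [0.4512, 0.2815, 0.0353]
tool_rot: [0.16, 0.987, 0.0, 0.0]
ft_force: [-1.7, 0.1, 2.5]
grip_width: 0.0603
grasp_force: 66.0
```

Call:
{"method": "drive_tool", "body": {
  "increments": [
    [[0,0,0],[0,0,0],1],
    [[0,0,0],[0,0,0],1],
    [[0,0,0],[0,0,0],1],
    [[0,0,0],[0,0,0],1],
    [[0,0,20],[0,0,0],1],
    [[0,0,35],[0,0,0],1],
    [[0,0,35],[0,0,0],1],
    [[0,0,20],[0,0,0],1]
  ]
}}

```text
clock: 8.22
eef_pos: [0.4523, 0.2822, 0.1483]
tool_rot: [0.16, 0.987, 0.001, 0.002]
ft_force: [0.9, 0.3, 0.8]
grip_width: 0.0855
grasp_force: 0.0
```

Call:
{"method": "drive_tool", "body": {
  "increments": [
    [[33,-12,0],[0,0,0],1],
    [[33,-12,0],[0,0,0],1],
    [[33,-12,0],[0,0,0],1],
    [[33,-12,0],[0,0,0],1],
    [[33,-12,0],[0,0,0],1],
    [[32,-12,0],[0,0,0],1],
    [[0,0,-20],[0,0,0],1],
    [[0,0,-20],[0,0,0],1]
  ]
}}

```text
clock: 8.88
eef_pos: [0.6516, 0.2084, 0.1051]
tool_rot: [0.161, 0.987, 0.001, 0.002]
ft_force: [0.8, -0.3, -0.6]
grip_width: 0.0852
grasp_force: 0.0
```

Run:
```python
from h import *
ims=[]
for n in("scene","top"):
    p=camera(n); im=p["image"][:,:,::-1].copy(); e=get_obs()["eef_pos"]
    off=np.array([-.0018,-.0005]) if n=="top" else np.array([.0018,.0005])
    for q,z0,x0 in(("filter_base",.025,(.4516,.2817)),("cartridge",0,(.649,.2095))):
        l,t=proj(p,(*x0,.03)).round().astype(int)-20
        print(n,q,"edge",edgefit(p,x0+off,[(M[q][0][0],z0+M[q][0][1])])[0]-off,"hull",hullfit(p,q,x0+off,z0))
        k=cv2.resize(im[t:t+40,l:l+40],None,fx=4.9,fy=4.9,interpolation=cv2.INTER_CUBIC)
        for r,z in M[q]:
            pts=((circ(p,*(x0+off),r,z0+z)-(l,t)+.5)*4.9-.5)
            cv2.polylines(k,[(pts*16).round().astype(np.int32)],True,(0,255,255),1,cv2.LINE_AA,4)
        ims.append(k)
cv2.imwrite("pics/c1.png",np.hstack(ims)); print(e)
```

```text
scene filter_base edge [0.4528577  0.28129487] hull [0.45616308 0.28243079]
scene cartridge edge [0.63793709 0.20726197] hull [0.64969644 0.20997807]
top filter_base edge [0.43628299 0.29709402] hull None
top cartridge edge [0.67540065 0.21084745] hull [0.64142771 0.19678465]
[0.64722581 0.20926684 0.10412292]
```

View pics/c1.png

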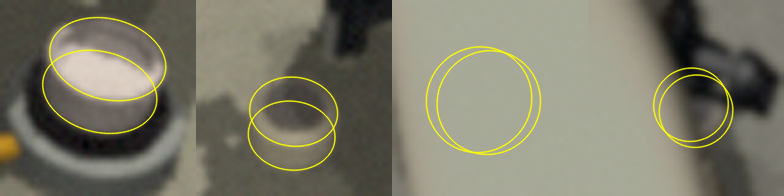

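The base is home: its outline matches the model at z = 25 mm. The cartridge is at about (.649,.2095), so I'll descend on it.

Call:
{"method": "drive_tool", "body": {
  "increments": [
    [[0,0,-30],[0,0,0],1],
    [[0,0,-30],[0,0,0],1],
    [[0,0,-20],[0,0,0],1],
    [[0,0,-10],[0,0,0],1],
    [[0,0,-4],[0,0,0],1],
    [[0,0,0],[0,0,0],1],
    [[0,0,0],[0,0,0],1],
    [[0,0,0],[0,0,0],1]
  ]
}}

```text
clock: 9.85
eef_pos: [0.6496, 0.21, 0.0132]
tool_rot: [0.16, 0.987, 0.001, 0.002]
ft_force: [0.1, -0.5, 0.1]
grip_width: 0.0855
grasp_force: 0.0
```

Call:
{"method": "drive_tool", "body": {
  "increments": [
    [[-0.5,-0.5,-4],[0,0,0],0],
    [[0,0,0],[0,0,0],0],
    [[0,0,0],[0,0,0],0],
    [[0,0,0],[0,0,0],0],
    [[0,0,0],[0,0,0],0],
    [[0,0,0],[0,0,0],0],
    [[0,0,0],[0,0,0],0]
  ]
}}

```text
clock: 10.43
eef_pos: [0.6481, 0.209, 0.0076]
tool_rot: [0.16, 0.987, 0.0, 0.001]
ft_force: [-0.2, -0.4, 4.3]
grip_width: 0.0437
grasp_force: 61.4
```

Call:
{"method": "drive_tool", "body": {
  "increments": [
    [[0,0,10],[0,0,0],0],
    [[0,0,30],[0,0,0],0],
    [[0,0,35],[0,0,0],0],
    [[0,0,35],[0,0,0],0],
    [[0,0,0],[0,0,0],0],
    [[0,0,0],[0,0,0],0]
  ]
}}

```text
clock: 10.93
eef_pos: [0.6493, 0.2095, 0.1204]
tool_rot: [0.16, 0.987, 0.001, 0.003]
ft_force: [0.0, 0.3, -1.4]
grip_width: 0.0437
grasp_force: 61.3
```

Call:
{"method": "drive_tool", "body": {
  "increments": [
    [[-33,12,5],[0,0,0],0],
    [[-33,12,5],[0,0,0],0],
    [[-33,12,0],[0,0,0],0],
    [[-33,12,0],[0,0,0],0],
    [[-33,12,0],[0,0,0],0],
    [[-32,12,0],[0,0,0],0],
    [[0,0,0],[0,0,0],0],
    [[0,0,0],[0,0,0],0]
  ]
}}

```text
clock: 11.6
eef_pos: [0.4477, 0.2807, 0.1254]
tool_rot: [0.158, 0.987, -0.001, -0.001]
ft_force: [0.3, 0.4, -0.9]
grip_width: 0.0432
grasp_force: 61.3
```

Call:
{"method": "drive_tool", "body": {
  "increments": [
    [[0,0,-20],[0,0,0],0],
    [[0,0,-12],[0,0,0],0],
    [[0,0,-6],[0,0,0],0],
    [[0,0,0],[0,0,0],0],
    [[0,0,0],[0,0,0],0],
    [[0,0,0],[0,0,0],0]
  ]
}}

```text
clock: 12.1
eef_pos: [0.4514, 0.2809, 0.0891]
tool_rot: [0.16, 0.987, 0.0, 0.0]
ft_force: [-0.2, 1.2, -0.0]
grip_width: 0.0433
grasp_force: 61.3
```

Run:
```python
from h import *
p=camera("scene"); im=p["image"][:,:,::-1].copy(); e=get_obs()["eef_pos"]; off=np.array([.0018,.0005])
l,t=375,190; k=cv2.resize(im[t:t+70,l:l+90],None,fx=6,fy=6,interpolation=cv2.INTER_CUBIC)
zc=e[2]-.0076
for x,y,r,z in((e[0],e[1],.023,zc+.022),(e[0],e[1],.023,zc+.002),(.452,.2813,.031,.065),(.452,.2813,.026,.065)):
    pts=((circ(p,x+off[0],y+off[1],r,z)-(l,t)+.5)*6-.5)
    cv2.polylines(k,[(pts*16).round().astype(np.int32)],True,(0,255,255),1,cv2.LINE_AA,4)
cv2.imwrite("pics/c2.png",k); print(e)
```

```text
[0.45142954 0.28102751 0.08939455]
```

View pics/c2.png

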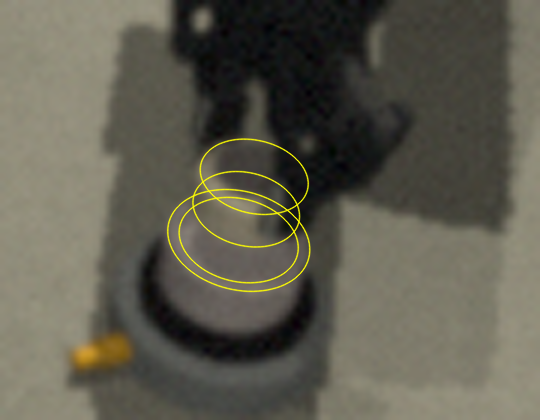

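The cartridge at (250,180) is in line with the base rim at (240,240). I'll lower it.

Call:
{"method": "drive_tool", "body": {
  "increments": [
    [[0,0,-8],[0,0,0],0],
    [[0,0,-6],[0,0,0],0],
    [[0,0,-4],[0,0,0],0],
    [[0,0,-2],[0,0,0],0],
    [[0,0,-2],[0,0,0],0],
    [[0,0,0],[0,0,0],0],
    [[0,0,0],[0,0,0],0]
  ]
}}

```text
clock: 12.73
eef_pos: [0.4504, 0.2809, 0.0667]
tool_rot: [0.16, 0.987, -0.0, -0.0]
ft_force: [0.1, -0.3, -0.8]
grip_width: 0.0434
grasp_force: 61.3
```

Call:
{"method": "drive_tool", "body": {
  "increments": [
    [[0,0,-1],[0,0,0],0],
    [[0,0,-1],[0,0,0],0],
    [[0,0,0],[0,0,0],0]
  ]
}}

```text
clock: 12.98
eef_pos: [0.4505, 0.2809, 0.0648]
tool_rot: [0.16, 0.987, 0.0, 0.0]
ft_force: [-0.3, -0.4, -1.3]
grip_width: 0.0435
grasp_force: 61.3
```

Inside the recess and about 0.2 mm above home; release.

Call:
{"method": "drive_tool", "body": {
  "increments": [
    [[0,0,-0.5],[0,0,0],0],
    [[0,0,0],[0,0,0],0],
    [[0,0,0],[0,0,0],1],
    [[0,0,0],[0,0,0],1],
    [[0,0,0],[0,0,0],1],
    [[0,0,0],[0,0,0],1],
    [[0,0,15],[0,0,0],1],
    [[0,0,30],[0,0,0],1]
  ]
}}

```text
clock: 13.65
eef_pos: [0.4477, 0.2792, 0.1061]
tool_rot: [0.16, 0.987, -0.003, -0.003]
ft_force: [-0.1, 0.1, -0.3]
grip_width: 0.0852
grasp_force: 0.0
```

Call:
{"method": "drive_tool", "body": {
  "increments": [
    [[0,0,40],[0,0,0],1],
    [[10,-10,35],[0,0,0],1],
    [[13,-38,0],[0,0,0],1],
    [[13,-38,0],[0,0,0],1],
    [[13,-38,0],[0,0,0],1],
    [[13,-38,0],[0,0,0],1],
    [[13,-38,0],[0,0,0],1],
    [[13,-38,0],[0,0,0],1]
  ]
}}

```text
clock: 14.32
eef_pos: [0.5388, 0.0411, 0.1845]
tool_rot: [0.16, 0.987, 0.0, 0.0]
ft_force: [0.9, -0.5, -0.5]
grip_width: 0.0854
grasp_force: 0.0
```

Call:
{"method": "drive_tool", "body": {
  "increments": [
    [[13,-38,0],[0,0,0],1],
    [[13,-38,0],[0,0,0],1],
    [[13,-38,0],[0,0,0],1],
    [[13,-38,0],[0,0,0],1],
    [[13,-38,0],[0,0,0],1],
    [[13,-38,0],[0,0,0],1],
    [[0,0,0],[0,0,0],1],
    [[0,0,0],[0,0,0],1]
  ]
}}

```text
clock: 14.98
eef_pos: [0.6164, -0.1876, 0.1831]
tool_rot: [0.162, 0.987, 0.0, -0.001]
ft_force: [0.4, 0.7, -0.5]
grip_width: 0.0854
grasp_force: 0.0
```

Run:
```python
from h import *
ims=[]
for n in("scene","top"):
    p=camera(n); im=p["image"][:,:,::-1].copy(); e=get_obs()["eef_pos"]
    off=np.array([-.0018,-.0005]) if n=="top" else np.array([.0018,.0005])
    for q,z0,x0 in(("cartridge",.057,(.4505,.281)),("tall_funnel",0,(.620,-.1905))):
        l,t=proj(p,(*x0,.05)).round().astype(int)-20
        print(n,q,"edge",edgefit(p,x0+off,[(M[q][0][0],z0+M[q][0][1])])[0]-off,"hull",hullfit(p,q,x0+off,z0))
        k=cv2.resize(im[t:t+40,l:l+40],None,fx=4.9,fy=4.9,interpolation=cv2.INTER_CUBIC)
        for r,z in M[q]:
            pts=((circ(p,*(x0+off),r,z0+z)-(l,t)+.5)*4.9-.5)
            cv2.polylines(k,[(pts*16).round().astype(np.int32)],True,(0,255,255),1,cv2.LINE_AA,4)
        ims.append(k)
cv2.imwrite("pics/f1.png",np.hstack(ims)); print(e)
```

```text
scene cartridge edge [0.45071228 0.27994625] hull [0.45345246 0.28094208]
scene tall_funnel edge [ 0.62712978 -0.18093766] hull [ 0.62235754 -0.1901487 ]
top cartridge edge [0.44244073 0.26951801] hull [0.45114536 0.28035119]
top tall_funnel edge [ 0.62472495 -0.19006033] hull None
[ 0.61625159 -0.18366122  0.18448172]
```

View pics/f1.png

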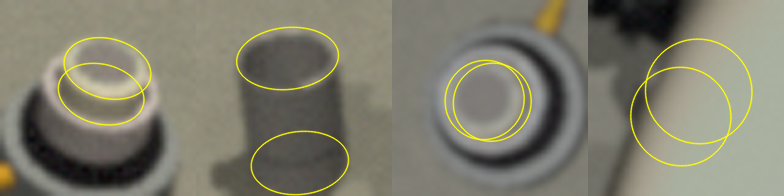

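The cartridge is home in the base (left tile, overlay matches at z = 57 mm). The tall funnel stands at (.620,−.190). Going down on it.

Call:
{"method": "drive_tool", "body": {
  "increments": [
    [[4,-5,0],[0,0,0],1],
    [[0,0,-30],[0,0,0],1],
    [[0,0,-30],[0,0,0],1],
    [[0,0,-20],[0,0,0],1],
    [[0,0,-10],[0,0,0],1],
    [[0,0,0],[0,0,0],1],
    [[0,0,0],[0,0,0],1],
    [[0,0,0],[0,0,0],1]
  ]
}}

```text
clock: 15.95
eef_pos: [0.6219, -0.1903, 0.0962]
tool_rot: [0.16, 0.987, -0.0, 0.002]
ft_force: [0.6, 0.4, -0.0]
grip_width: 0.0856
grasp_force: 0.0
```

Call:
{"method": "drive_tool", "body": {
  "increments": [
    [[-1.5,0,-15],[0,0,0],1],
    [[0,0,-20],[0,0,0],1],
    [[0,0,-12],[0,0,0],1],
    [[0,0,-8],[0,0,0],1],
    [[0,0,0],[0,0,0],1],
    [[0,0,0],[0,0,0],1],
    [[0,0,0],[0,0,0],1]
  ]
}}

```text
clock: 16.53
eef_pos: [0.6199, -0.1904, 0.0405]
tool_rot: [0.16, 0.987, -0.0, 0.001]
ft_force: [0.6, 0.4, 0.2]
grip_width: 0.0855
grasp_force: 0.0
```

Call:
{"method": "drive_tool", "body": {
  "increments": [
    [[0,0,0],[0,0,0],0],
    [[0,0,0],[0,0,0],0],
    [[0,0,0],[0,0,0],0],
    [[0,0,0],[0,0,0],0],
    [[0,0,0],[0,0,0],0],
    [[0,0,0],[0,0,0],0]
  ]
}}

```text
clock: 17.03
eef_pos: [0.6201, -0.1904, 0.0408]
tool_rot: [0.16, 0.987, -0.0, 0.001]
ft_force: [0.9, 0.2, 5.4]
grip_width: 0.0605
grasp_force: 65.3
```

Call:
{"method": "drive_tool", "body": {
  "increments": [
    [[0,0,10],[0,0,0],0],
    [[0,0,30],[0,0,0],0],
    [[0,0,40],[0,0,0],0],
    [[0,0,40],[0,0,0],0],
    [[-13,36,10],[0,0,0],0],
    [[-13,36,0],[0,0,0],0],
    [[-13,36,0],[0,0,0],0],
    [[-13,36,0],[0,0,0],0]
  ]
}}

```text
clock: 17.7
eef_pos: [0.5657, -0.045, 0.1696]
tool_rot: [0.16, 0.987, 0.0, -0.0]
ft_force: [1.0, 0.2, -1.2]
grip_width: 0.0609
grasp_force: 65.4
```

Call:
{"method": "drive_tool", "body": {
  "increments": [
    [[-13,36,0],[0,0,0],0],
    [[-13,36,0],[0,0,0],0],
    [[-13,36,0],[0,0,0],0],
    [[-13,36,0],[0,0,0],0],
    [[-13,36,0],[0,0,0],0],
    [[-13,36,0],[0,0,0],0],
    [[-13,36,0],[0,0,0],0],
    [[-13,36,0],[0,0,0],0]
  ]
}}

```text
clock: 18.37
eef_pos: [0.4614, 0.2431, 0.1693]
tool_rot: [0.16, 0.987, -0.0, -0.001]
ft_force: [0.8, -0.2, -0.5]
grip_width: 0.0609
grasp_force: 65.4
```

Call:
{"method": "drive_tool", "body": {
  "increments": [
    [[-13,38,0],[0,0,0],0],
    [[0,0,0],[0,0,0],0],
    [[0,0,-8],[0,0,0],0],
    [[0,0,-12],[0,0,0],0],
    [[0,0,0],[0,0,0],0],
    [[0,0,0],[0,0,0],0],
    [[0,0,0],[0,0,0],0]
  ]
}}

```text
clock: 18.95
eef_pos: [0.4503, 0.2787, 0.1493]
tool_rot: [0.161, 0.987, -0.0, -0.0]
ft_force: [-0.6, -1.1, -1.9]
grip_width: 0.0603
grasp_force: 65.6
```

Run:
```python
from h import *
p=camera("scene"); im=p["image"][:,:,::-1].copy(); e=get_obs()["eef_pos"]; off=np.array([.0018,.0005])
l,t=375,160; k=cv2.resize(im[t:t+100,l:l+90],None,fx=5.5,fy=5.5,interpolation=cv2.INTER_CUBIC)
zc=e[2]-.0408
for x,y,r,z in((e[0],e[1],.031,zc+.085),(e[0],e[1],.031,zc),(.4515,.2813,.031,.065),(.4508,.2805,.023,.079)):
    pts=((circ(p,x+off[0],y+off[1],r,z)-(l,t)+.5)*5.5-.5)
    cv2.polylines(k,[(pts*16).round().astype(np.int32)],True,(0,255,255),1,cv2.LINE_AA,4)
cv2.imwrite("pics/f2.png",k); print(e)
```

```text
[0.45054806 0.27905129 0.14962064]
```

View pics/f2.png

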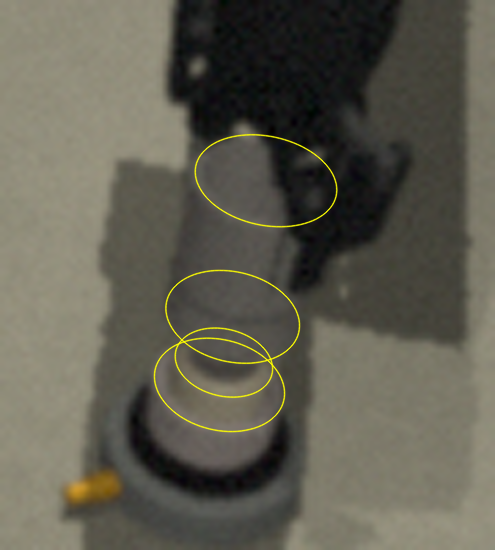

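The funnel's lower end at (233,330) lines up over the cartridge at (224,360) to within 2 mm. I'll lower it with force checks.

Call:
{"method": "drive_tool", "body": {
  "increments": [
    [[0.5,1.5,-8],[0,0,0],0],
    [[0,0,-8],[0,0,0],0],
    [[0,0,-5],[0,0,0],0],
    [[0,0,-4],[0,0,0],0],
    [[0,0,-4],[0,0,0],0],
    [[0,0,-3],[0,0,0],0],
    [[0,0,0],[0,0,0],0]
  ]
}}

```text
clock: 19.58
eef_pos: [0.45, 0.2812, 0.1164]
tool_rot: [0.16, 0.987, -0.001, -0.001]
ft_force: [0.3, 0.6, -1.7]
grip_width: 0.0605
grasp_force: 65.6
```

Call:
{"method": "drive_tool", "body": {
  "increments": [
    [[0,0,-3],[0,0,0],0],
    [[0,0,-3],[0,0,0],0],
    [[0,0,-2],[0,0,0],0],
    [[0,0,-1],[0,0,0],0],
    [[0,0,0],[0,0,0],0],
    [[0,0,0],[0,0,0],0]
  ]
}}

```text
clock: 20.08
eef_pos: [0.4505, 0.2814, 0.1083]
tool_rot: [0.16, 0.987, 0.0, 0.0]
ft_force: [-0.2, 0.3, -1.6]
grip_width: 0.0606
grasp_force: 65.6
```

No contact, and the funnel is over the cartridge. 2.5 mm left.

Call:
{"method": "drive_tool", "body": {
  "increments": [
    [[0,0,-1],[0,0,0],0],
    [[0,0,-1],[0,0,0],0],
    [[0,0,-0.7],[0,0,0],0],
    [[0,0,0],[0,0,0],0],
    [[0,0,0],[0,0,0],0]
  ]
}}

```text
clock: 20.5
eef_pos: [0.4506, 0.2815, 0.1058]
tool_rot: [0.16, 0.987, 0.0, 0.0]
ft_force: [-0.4, 0.2, -0.5]
grip_width: 0.0607
grasp_force: 65.8
```

Call:
{"method": "drive_tool", "body": {
  "increments": [
    [[0,0,0],[0,0,0],1],
    [[0,0,0],[0,0,0],1],
    [[0,0,0],[0,0,0],1],
    [[0,0,0],[0,0,0],1],
    [[0,0,15],[0,0,0],1],
    [[0,0,30],[0,0,0],1],
    [[0,0,40],[0,0,0],1],
    [[0,0,20],[0,0,0],1]
  ]
}}

```text
clock: 21.17
eef_pos: [0.4517, 0.2822, 0.2147]
tool_rot: [0.16, 0.987, 0.002, 0.002]
ft_force: [1.1, 0.7, 0.5]
grip_width: 0.0854
grasp_force: 0.0
```

Call:
{"method": "drive_tool", "body": {
  "increments": [
    [[25,-30,0],[0,0,0],1],
    [[25,-30,0],[0,0,0],1],
    [[25,-30,0],[0,0,0],1],
    [[25,-30,0],[0,0,0],1],
    [[25,-30,-5],[0,0,0],1],
    [[25,-30,-5],[0,0,0],1],
    [[25,-30,-5],[0,0,0],1],
    [[25,-30,-5],[0,0,0],1]
  ]
}}

```text
clock: 21.83
eef_pos: [0.6515, 0.0397, 0.1904]
tool_rot: [0.16, 0.987, 0.0, 0.0]
ft_force: [0.7, -0.2, 0.2]
grip_width: 0.0854
grasp_force: 0.0
```

Call:
{"method": "drive_tool", "body": {
  "increments": [
    [[27,-29,0],[0,0,0],0.6],
    [[0,0,-25],[0,0,0],0.6],
    [[0,0,-25],[0,0,0],0.6],
    [[0,0,-10],[0,0,0],0.6],
    [[0,0,0],[0,0,0],0.6],
    [[0,0,0],[0,0,0],0.6],
    [[0,0,0],[0,0,0],0.6]
  ]
}}

```text
clock: 22.42
eef_pos: [0.6782, 0.013, 0.1324]
tool_rot: [0.159, 0.987, 0.0, 0.001]
ft_force: [-0.5, -0.7, -0.4]
grip_width: 0.0513
grasp_force: 0.0
```

Run:
```python
from h import *
ims=[]
p=camera("scene"); im=p["image"][:,:,::-1].copy(); e=get_obs()["eef_pos"];off=np.array([.0018,.0005])
K=[(.011,.033),(.033,.013),(.033,.008)]
print(edgefit(p,(.6805,.0125),K[:1])[0]-off,hullfit(p,"cover",(.68,.0125)), hullfit(p,"tall_funnel",(.4515,.281),.065))
for z0,x0,R in((.065,(.4506,.2813),M["tall_funnel"]),(0,(.679,.0125),K)):
    l,t=proj(p,(*x0,.04+z0)).round().astype(int)-28
    k=cv2.resize(im[t:t+56,l:l+56],None,fx=7,fy=7,interpolation=cv2.INTER_CUBIC)
    for r,z in R:
        pts=((circ(p,*(x0+off),r,z0+z)-(l,t)+.5)*7-.5)
        cv2.polylines(k,[(pts*16).round().astype(np.int32)],True,(0,255,255),1,cv2.LINE_AA,4)
    ims.append(k)
cv2.imwrite("pics/v1.png",np.hstack(ims)); print(e)
```

```text
[0.67895514 0.01240064] [0.6784736  0.01417526] [0.45454187 0.2827542 ]
[0.67847982 0.0130801  0.13292123]
```

View pics/v1.png

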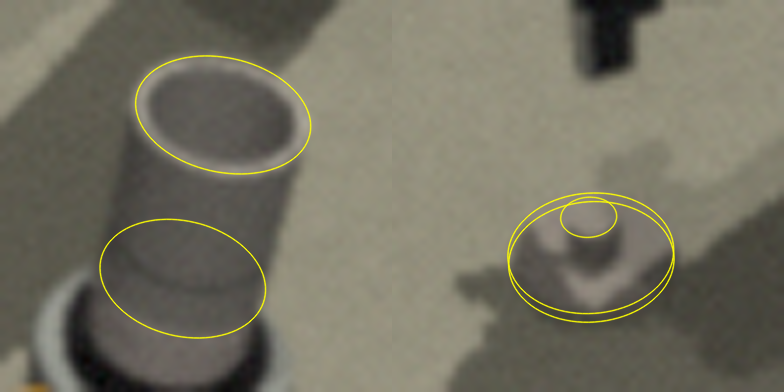

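The funnel is home: its rim at (222,117) matches the model. The cover knob is at (588,217), right under the gripper. Descending.

Call:
{"method": "drive_tool", "body": {
  "increments": [
    [[0,-0.5,-30],[0,0,0],0.6],
    [[0,0,-30],[0,0,0],0.6],
    [[0,0,-25],[0,0,0],0.6],
    [[0,0,-15],[0,0,0],0.6],
    [[0,0,-10],[0,0,0],0.6],
    [[0,0,-5],[0,0,0],0.6],
    [[0,0,0],[0,0,0],0.6],
    [[0,0,0],[0,0,0],0.6]
  ]
}}

```text
clock: 23.23
eef_pos: [0.6785, 0.012, 0.017]
tool_rot: [0.16, 0.987, 0.0, 0.001]
ft_force: [0.3, -0.2, -0.2]
grip_width: 0.0515
grasp_force: 0.0
```

Call:
{"method": "drive_tool", "body": {
  "increments": [
    [[0,0.5,0],[0,0,0],0],
    [[0,0,0],[0,0,0],0],
    [[0,0,0],[0,0,0],0],
    [[0,0,0],[0,0,0],0],
    [[0,0,0],[0,0,0],0],
    [[0,0,0],[0,0,0],0],
    [[0,0,0],[0,0,0],0],
    [[0,0,0],[0,0,0],0]
  ]
}}

```text
clock: 23.9
eef_pos: [0.6787, 0.0125, 0.0175]
tool_rot: [0.16, 0.987, 0.0, 0.002]
ft_force: [-1.1, -0.4, 5.9]
grip_width: 0.0192
grasp_force: 59.2
```

Call:
{"method": "drive_tool", "body": {
  "increments": [
    [[0,0,10],[0,0,0],0],
    [[0,0,35],[0,0,0],0],
    [[0,0,40],[0,0,0],0],
    [[0,0,40],[0,0,0],0],
    [[0,0,40],[0,0,0],0],
    [[0,0,35],[0,0,0],0],
    [[0,0,0],[0,0,0],0],
    [[0,0,0],[0,0,0],0]
  ]
}}

```text
clock: 24.57
eef_pos: [0.6791, 0.0124, 0.2196]
tool_rot: [0.16, 0.987, 0.001, 0.003]
ft_force: [-0.1, -0.2, -2.1]
grip_width: 0.0193
grasp_force: 58.8
```

Call:
{"method": "drive_tool", "body": {
  "increments": [
    [[-25,30,0],[0,0,0],0],
    [[-25,30,0],[0,0,0],0],
    [[-25,30,0],[0,0,0],0],
    [[-25,30,0],[0,0,0],0],
    [[-25,30,0],[0,0,0],0],
    [[-25,30,0],[0,0,0],0],
    [[-25,30,0],[0,0,0],0],
    [[-25,30,0],[0,0,0],0]
  ]
}}

```text
clock: 25.23
eef_pos: [0.4747, 0.2528, 0.2134]
tool_rot: [0.16, 0.987, -0.001, -0.002]
ft_force: [0.4, 1.6, -0.4]
grip_width: 0.019
grasp_force: 58.8
```

Call:
{"method": "drive_tool", "body": {
  "increments": [
    [[-28,29,0],[0,0,0],0],
    [[0,0,-15],[0,0,0],0],
    [[0,0,-10],[0,0,0],0],
    [[0,0,0],[0,0,0],0],
    [[0,0,0],[0,0,0],0],
    [[0,0,0],[0,0,0],0],
    [[0,0,0],[0,0,0],0]
  ]
}}

```text
clock: 25.82
eef_pos: [0.4505, 0.2806, 0.1907]
tool_rot: [0.161, 0.987, 0.0, 0.0]
ft_force: [-0.3, 0.7, -0.3]
grip_width: 0.0195
grasp_force: 58.8
```

Run:
```python
from h import *
p=camera("scene"); im=p["image"][:,:,::-1].copy(); e=get_obs()["eef_pos"]; off=np.array([.0018,.0005])
l,t=375,140; k=cv2.resize(im[t:t+100,l:l+90],None,fx=5.5,fy=5.5,interpolation=cv2.INTER_CUBIC)
zc=e[2]-.0175
for x,y,r,z in((e[0],e[1],.033,zc+.013),(e[0],e[1],.023,zc),(.4506,.2813,.031,.15),(.4506,.2813,.027,.15)):
    pts=((circ(p,x+off[0],y+off[1],r,z)-(l,t)+.5)*5.5-.5)
    cv2.polylines(k,[(pts*16).round().astype(np.int32)],True,(0,255,255),1,cv2.LINE_AA,4)
cv2.imwrite("pics/v2.png",k); print(e)
```

```text
[0.45053166 0.28068522 0.19094669]
```

View pics/v2.png

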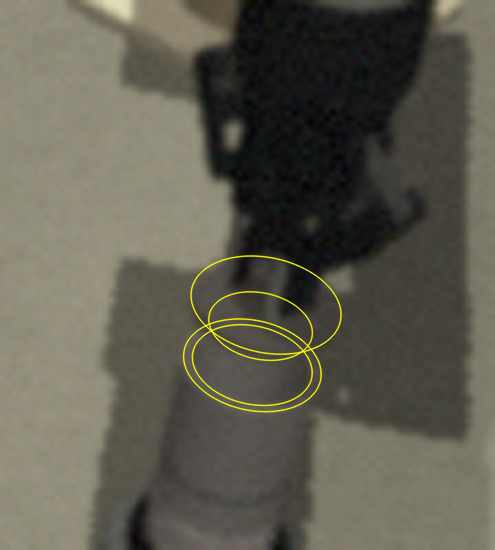

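The cover is above the funnel mouth, consistent with the overlay at (265,305) over (252,365). Lowering with force checks.

Call:
{"method": "drive_tool", "body": {
  "increments": [
    [[0,0.5,-8],[0,0,0],0],
    [[0,0,-7],[0,0,0],0],
    [[0,0,-5],[0,0,0],0],
    [[0,0,-3],[0,0,0],0],
    [[0,0,-2],[0,0,0],0],
    [[0,0,-1],[0,0,0],0],
    [[0,0,0],[0,0,0],0]
  ]
}}

```text
clock: 26.45
eef_pos: [0.4494, 0.2819, 0.1643]
tool_rot: [0.16, 0.987, -0.0, -0.0]
ft_force: [-0.1, 0.3, -0.7]
grip_width: 0.0196
grasp_force: 58.8
```

Call:
{"method": "drive_tool", "body": {
  "increments": [
    [[0,0,-1.5],[0,0,0],0],
    [[0,0,-1],[0,0,0],0],
    [[0,0,-1],[0,0,0],0],
    [[0,0,0],[0,0,0],0],
    [[0,0,0],[0,0,0],0]
  ]
}}

```text
clock: 26.87
eef_pos: [0.4495, 0.2819, 0.1611]
tool_rot: [0.16, 0.987, 0.0, -0.0]
ft_force: [-0.4, 0.1, -0.6]
grip_width: 0.019
grasp_force: 58.8
```

Plug inside the mouth without contact. Finish the last 1.5 mm and release.

Call:
{"method": "drive_tool", "body": {
  "increments": [
    [[0.5,0,-1],[0,0,0],0],
    [[0,0,-0.6],[0,0,0],0],
    [[0,0,0],[0,0,0],0],
    [[0,0,0],[0,0,0],0]
  ]
}}

```text
clock: 27.2
eef_pos: [0.45, 0.2819, 0.1595]
tool_rot: [0.16, 0.987, 0.0, 0.0]
ft_force: [0.4, -0.4, -0.7]
grip_width: 0.0193
grasp_force: 58.8
```

Call:
{"method": "drive_tool", "body": {
  "increments": [
    [[0,0,0],[0,0,0],0.6],
    [[0,0,0],[0,0,0],0.6],
    [[0,0,0],[0,0,0],0.6],
    [[0,0,0],[0,0,0],0.6],
    [[0,0,15],[0,0,0],0.6],
    [[0,0,30],[0,0,0],0.6],
    [[0,0,40],[0,0,0],0.6],
    [[0,0,30],[0,0,0],0.6]
  ]
}}

```text
clock: 27.87
eef_pos: [0.45, 0.2819, 0.2768]
tool_rot: [0.16, 0.987, 0.0, 0.0]
ft_force: [0.1, 0.6, -0.0]
grip_width: 0.0511
grasp_force: 0.0
```

Call:
{"method": "drive_tool", "body": {
  "increments": [
    [[-10,-38,0],[0,0,0],0.6],
    [[-10,-38,0],[0,0,0],0.6],
    [[-10,-38,0],[0,0,0],0.6],
    [[-10,-38,0],[0,0,0],0.6],
    [[-10,-38,0],[0,0,0],0.6],
    [[0,0,0],[0,0,0],0.6],
    [[0,0,0],[0,0,0],0.6],
    [[0,0,0],[0,0,0],0.6]
  ]
}}

```text
clock: 28.53
eef_pos: [0.4003, 0.0919, 0.2749]
tool_rot: [0.16, 0.987, 0.0, 0.001]
ft_force: [-0.3, 0.1, 0.1]
grip_width: 0.0515
grasp_force: 0.0
```

Run:
```python
from h import *
ims=[]
for n in("scene","top"):
    p=camera(n); im=p["image"][:,:,::-1].copy()
    off=np.array([-.0018,-.0005]) if n=="top" else np.array([.0018,.0005])
    l,t=proj(p,(.4506,.2813,.10)).round().astype(int)-35
    k=cv2.resize(im[t:t+70,l:l+70],None,fx=5.6,fy=5.6,interpolation=cv2.INTER_CUBIC)
    for r,z in((.033,.155),(.011,.175),(.031,.065)):
        pts=((circ(p,.4503+off[0],.2815+off[1],r,z)-(l,t)+.5)*5.6-.5)
        cv2.polylines(k,[(pts*16).round().astype(np.int32)],True,(0,255,255),1,cv2.LINE_AA,4)
    ims.append(k)
cv2.imwrite("pics/end.png",np.hstack(ims))
```

```text
(no output)
```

View pics/end.png

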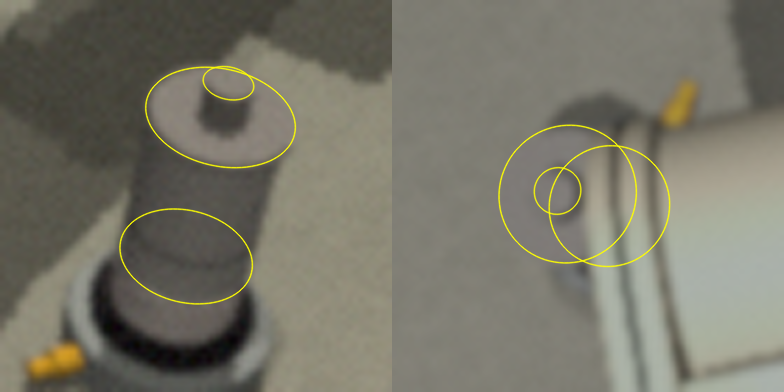

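The cover's flange (220,117) and knob (228,83) match the home model, everything is upright and the gripper is clear. Handing in.

```bash
python3 -c "from workcell import job_done; print(job_done())"
```

```text
the job is handed in; nothing more can be done
None
```

The solvent filter is assembled on the vacuum port (base, cartridge, tall funnel, cover), and the job was handed in at about 28.5 s; the final camera check showed every part upright and home, but no verdict came back.

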